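# Check the braai side burner and cover it

## Robot

A 6-joint arm with a two-finger parallel gripper is mounted at the origin on the work surface. World frame = base frame: x ahead of the robot, y to its left, z up, the work surface at z = 0. Lengths are in m, angles in rad, forces in N, time in s.
With the tool pointing down it reaches from about 0.35 to 0.85 m from the base axis. Payload 8.1 kg.
Tool frame: the origin (TCP) lies midway between the tips of the shut fingers; the grasp point (between the pads) lies 19 mm behind it (robot.tcp_to_grasp is the distance from the TCP to the grasp point, in m); x points along the fingers, y is the direction in which the jaws open and shut, and the axes are right-handed (so a half turn about x gives the same grasp; the last joint's range is limited). The gripper opens to 93 mm and grips with 3 to 60 N. Pads are 15 mm wide; open, the fingers measure 128 mm over their backs; the gripper's body (75 mm by 188 mm) begins 65 mm behind the grasp point.
Start: joints at [1.1, 0.13, 1.488, -0, 1.523, -0.085], TCP at [0.226, 0.556, 0.219] pointing down, gripper open.
Joint ranges: [-2.96, 2.96], [-0.89, 2.26], [0.02, 2.5], [-1.34, 4.48], [0, 2.73], [-2.66, 2.66]. Speed limits (rad/s): [2.39, 2.39, 2.79, 3.14, 3.14, 3.14].

## Interface

Orientations are given as a rotation vector (axis times angle).
In Python, from plant import robot gives the robot as it stands.
- The arm moves only by the tool play_rows, never from a script. Its argument "plan" is a list of rows, each an object with "slide": the shift along the world's x, y, z as a fraction of full scale, a list of three; "roll": the turn about the world's z as a fraction of full scale; "fingers": the gripper command: -1 is shut, 1 is fully open, values between are in proportion. A call has 1 to 20 rows; each row shifts and turns the commanded pose from where the row before left it; what a row does not reach is not made up. Full scale, the value 1, is 30 mm for a shift and 8 degrees for a turn. A row lasts 1/8 s, in which the tool goes at most 62.5 mm and 10.7 degrees, less where a joint would pass 70% of its speed; a pose out of reach is approached as far as the arm can. A call with a number of a shift or a turn outside -1 to 1 is refused whole. A call with a gripper value outside its range is refused whole. The fingers move at their own pace and stop on an object; "squeeze" is the grip in N (left out, the last holds). Time passes only in rows, so rows that do not move let the fingers close. It gives the time, the measured TCP pose, the force and the opening at its end, in the units of the state.
- robot.read_state(): the state, without advancing time (a new reading comes with each control period).
- robot.read_camera(name): name is "scene" or "top" or "wrist"; returns the picture (400x640x3 uint8, red, green, blue); there is no depth.
- robot.get_calibration(name): a dict with "fx", "fy", "cx", "cy" (pixels), "distortion" ([k1, k2, p1, p2, k3] as OpenCV has them; the pictures are not rectified), "R" (3x3) and "t" (3): a world point X has camera coordinates R X + t; the wrist camera has in their place "T_tool_cam" (4x4, takes a point from camera to tool coordinates, whose origin is the TCP and whose axes are the tool frame's). Camera axes: x right, y down, z forward; pixel columns grow to the right and rows downward; lengths in m; the calibration is good to about 2 mm. A picture is of the moment at which its call begins: read the wrist's pose just before it. get_calibration takes no time and is no camera call.
- robot.close_job(): hands the job in, once; it reports no verdict.
Trained networks look in the newest picture that a camera, given by its name, has taken for a name from the list of things; names that differ only in an ending like _2 or _b are one class to them, and where a whole thing is asked for, a point or a joint stands for the part that bears it (a point fixed in the world has none). Each returns a list of dicts, best first, with "p" (0 to 1); they miss things now and then, are a little off and sometimes report something else, mostly with a low value. They report only what shows in the picture. A call takes as long as a camera call. They do not tell look-alikes from the thing itself.
- robot.boxes_of(camera, target): "extent" ([centre column, centre row, width, height] in pixels, round what is visible of it).
- robot.regions_of(camera, target): "region" (400x640 bool, what is visible of it) and "extent" ([centre column, centre row, width, height] in pixels, round what is visible of it).
- robot.mark_of(camera, target): "point" ([column, row] in pixels: a listed point, or the origin of a listed thing).
The state is a dict: "t": time; "q": joint angles; "dq": joint speeds; "joint_torque": joint torques, N m; "tool_pos": TCP position; "orientation": TCP orientation; "force": force on the tool from outside, world axes, zero at the start; "wrist_torque": the same for the moment, N m; "opening": finger opening in m.
Only numpy, scipy, OpenCV 4.12 (cv2) and the standard library are available. Lean on these libraries where they do the work, as an engineer would, in place of code of your own. Each camera call takes 0.05 s, during which the arm holds its last target.

## Task

Check the side burner before closing it: take the thermometer probe from its stand, touch its tip on the burner's white dot and then on the yellow dot, staying on each for a moment, and put it back upright and fully home in the stand. Then take the cover by its bar handle, rest its underside for a moment on top of the burner's pin about a finger's width off centre, and slide it across until its hidden socket drops on to the pin and it lies level on the brass ring. Press it down until the sprung ring is fully down and finish like that, still holding the handle and pressing so that I can fit the clip; leave the spatula, brush, jar and bucket where they are.

Things in the scene. Friction and masses are not known exactly. Their poses are not given: they have to be found in the camera images.
- burner: Fixed grey gas side burner standing on a dark granite slab (slab top 20 mm above the work surface). Square body 150 x 150 x 40 mm; origin at the centre of its underside, z up, its flat deck at z = 40 mm. In the middle a steel pin inside a brass ring of 64 mm diameter; a black control knob and brass inlet stick out of its -x and +x sides below the deck.
- pin: Fixed upright steel locating pin in the middle of the burner's deck, 14 mm diameter, 20 mm tall, its top 4 mm tapering to an 8 mm flat. Origin at its foot on the deck, z up.
- pin_top (a point): Centre of the pin's flat top, 20 mm above the deck.
- seat (a joint): Sprung brass ring around the pin (outer 64 mm, hole 22 mm diameter), on which the cover's underside seats. Value = how far it is pressed down, 0 to 0.006 m. At 0 its top is 10 mm above the deck, 10 mm below the pin's top; fully down at 0.006 (a stop). The spring carries the cover's weight without sinking (about 6 N to start moving, 12 N fully down, cover's weight included).
- dot_white: White test dot, a disc of 16 mm diameter and 3 mm height fixed on the burner's deck near one corner, at (-55, +55) mm in the burner's x, y. Origin at its foot.
- dot_white_top (a point): Centre of the white dot's top face.
- dot_yellow: Yellow test dot, same size, at the opposite corner (+55, -55) mm in the burner's x, y. Origin at its foot.
- dot_yellow_top (a point): Centre of the yellow dot's top face.
- cover: Loose aluminium burner cover, 0.24 to 0.4 kg, lying upright on the slab. Origin at the centre of its flat underside, z up. From below: square boss 70 x 70 mm, z 0 to 22 mm; round disc of 120 mm diameter, z 22 to 26 mm; two thin posts; dark wooden bar handle 64 mm along the cover's x, 18 mm wide along y, z 40 to 66 mm. In the middle of the underside a blind socket of 18 mm diameter, 18 mm deep, not visible from above.
- socket (a point): Centre of the socket's mouth, on the cover's underside directly below the middle of the handle (the cover's origin).
- stand: Fixed black plastic block 56 x 56 x 90 mm standing on the slab. Origin at the centre of its underside, z up. Round hole of 16 mm diameter (mouth widened by 3 mm) in the middle of its top, 87 mm deep.
- probe: Loose thermometer probe, 60 g, standing in the stand. Origin at its tip, z up along the stem to the handle: steel stem of 8 mm diameter (tip tapered to 4 mm) from 0 to 80 mm, green square handle 24 x 24 mm from 80 to 150 mm, sides along its x and y. In the stand the handle's underside rests on the stand's top, the tip 10 mm above the stand's underside.
- probe_tip (a point): The probe's tip.
- spatula: Loose aluminium spatula, 270 mm long, lying on the slab at its far side; to be left alone. Origin at mid underside.
- brush: Loose black basting brush, 200 mm long, lying at the left of the slab; to be left alone. Origin at mid underside.
- jar: Loose frosted glass jar, 72 mm diameter, 100 mm tall; to be left alone. Origin at the centre of its underside.
- bucket: Loose small steel bucket with a hinged lid, 114 mm diameter, about 120 mm tall; to be left alone. Origin at the centre of its underside.
Things that resemble listed ones, but are neither listed nor needed, are in the scene too. What is shaped like the probe but blue or purple is not meant.

How it is judged:
By the outcome, as a careful person would: the job done as asked, in the order asked, and still so for the second after the job is handed in, while the arm keeps its last pose, push and grip.
It also fails if it takes over 69 s, if anything falls off the work surface, if the arm or the gripper's body presses on something with over 40 N, if the wrist force passes 120 N, or if a joint passes its speed limit or range.

## Working session

There is one attempt and no reset: what is moved stays moved. The work goes in short steps, Python scripts to look and compute and a tool call to move; the robot and the scene stay as the last step left them, time stands still between calls to the robot, and variables do not carry over. Pictures are saved under pics/ and viewed, and the job is handed in when it is done.

Besides the shell and the picture viewer there is one more tool, called after "Emit:" as name([rows], argument=value, ...), one row to a line, values as JSON. play_rows: Moves the arm, as the interface text tells. Its arguments: {"type":"object","properties":{"plan":{"type":"array","items":{"type":"object","properties":{"slide":{"type":"array","items":{"type":"number","minimum":-1,"maximum":1}},"roll":{"type":"number","minimum":-1,"maximum":1},"fingers":{"type":"number"}}}},"squeeze":{"type":"number"}},"required":["plan"]}

```bash
ls; mkdir -p pics; cat > h.py <<'E'
import numpy as np, cv2
from plant import robot
from scipy.spatial.transform import Rotation as Ro
def snap(c,f):
    im=robot.read_camera(c); cv2.imwrite('pics/'+f,im[:,:,::-1]); return im
def cam(c,st=None):
    k=robot.get_calibration(c); K=np.array([[k['fx'],0,k['cx']],[0,k['fy'],k['cy']],[0,0,1]]); D=np.array(k['distortion'],float)
    if 'R' in k: R=np.array(k['R']);t=np.array(k['t'])
    else:
        T=np.array(k['T_tool_cam']); W=np.eye(4); W[:3,:3]=Ro.from_rotvec(st['orientation']).as_matrix(); W[:3,3]=st['tool_pos']
        C=np.linalg.inv(W@T); R=C[:3,:3];t=C[:3,3]
    return K,D,R,t
def px2z(c,uv,z,st=None):
    K,D,R,t=cam(c,st); p=cv2.undistortPoints(np.array([[uv]],float),K,D)[0,0]
    d=R.T@np.array([p[0],p[1],1]); o=-R.T@t
    return o+d*(z-o[2])/d[2]
def proj(c,X,st=None):
    K,D,R,t=cam(c,st); return cv2.projectPoints(np.array(X,float).reshape(-1,3),cv2.Rodrigues(R)[0],t,K,D)[0][:,0]
E
python3 - <<'E'
from h import *
s=robot.read_state(); print(s)
snap('scene','s0.png')
for n in ['burner','cover','stand','probe','probe_tip','pin_top','socket','dot_white_top','dot_yellow_top']:
    pass
snap('top','t0.png')
for c in ['top','scene']:
  k=robot.get_calibration(c);print(c,-np.array(k['R']).T@np.array(k['t']),k['fx'])
print(robot.get_calibration('wrist'))
E
```

```text
pics
{'t': 0.0, 'q': array([ 1.09956522e+00,  1.31149015e-01,  1.48926805e+00, -1.88497493e-05,
        1.52296797e+00, -8.53987160e-02]), 'dq': array([ 0.00055773,  0.00151502,  0.00021961,  0.00103516, -0.00059916,
        0.0006922 ]), 'joint_torque': array([ 1.02679242e-03, -5.59836388e+01, -4.91762674e+01,  7.67429033e-02,
        3.51214490e-02, -1.88934687e-04]), 'tool_pos': array([0.22553073, 0.55540127, 0.21760085]), 'orientation': array([ 0.30134611,  1.54999469, -0.30407539]), 'force': array([-0.59485261, -0.671666  ,  0.84777844]), 'wrist_torque': array([ 0.0026869 , -0.00331908, -0.05234899]), 'opening': 0.09281194459369843}
top [0.25638459 0.03345047 1.39646604] 459.77165908685015
scene [ 1.1123883  -0.48424995  0.90814659] 421.1149231592306
{'fx': 295.47018268323495, 'fy': 295.47018268323495, 'cx': 320.83841446656334, 'cy': 200.63537212498494, 'distortion': array([-0.01069812,  0.        ,  0.        ,  0.        ,  0.        ]), 'T_tool_cam': array([[-1.24875771e-03, -2.91782210e-01,  9.56483969e-01,
        -1.66159097e-01],
       [ 9.99998945e-01,  3.45590199e-04,  1.41099434e-03,
         1.23825946e-04],
       [-7.42254531e-04,  9.56484722e-01,  2.91781470e-01,
        -8.19070749e-02],
       [ 0.00000000e+00,  0.00000000e+00,  0.00000000e+00,
         1.00000000e+00]])}
```

View pics/s0.png

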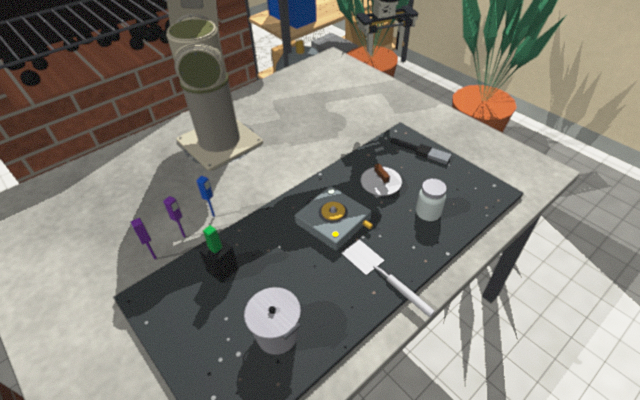

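View pics/t0.png

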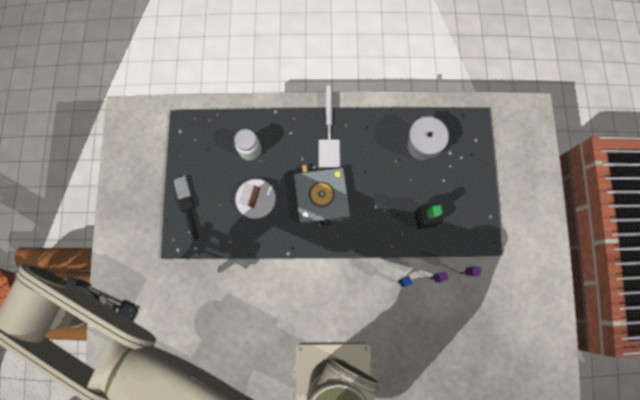

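The top view shows the burner at about (322,193), the cover at (256,198), and the green probe in its stand at (432,214). The brush, jar, spatula and bucket lie around them, and the blue and purple decoys are off the slab.

```bash
python3 - <<'E'
from h import *
zs={'burner':.02,'cover':.02,'socket':.02,'stand':.02,'probe_tip':.03,'pin_top':.08,'dot_white_top':.063,'dot_yellow_top':.063,'jar':.02,'bucket':.02,'spatula':.02}
for n,z in zs.items():
  for c in ['top','scene']:
    r=robot.mark_of(c,n)
    for a in r[:2]: print(n,c,round(a['p'],2),np.round(a['point'],1),np.round(px2z(c,a['point'],z),4))
for n in ['probe','cover','burner','stand']:
  for c in ['top','scene']:
    r=robot.regions_of(c,n)
    for a in r[:4]:
      m=a['region'].astype(np.uint8); print(n,c,round(a['p'],2),np.round(a['extent'],1))
im=robot.read_camera('top')
cv2.imwrite('pics/t1.png',cv2.resize(im[130:270,220:480,::-1],None,fx=3,fy=3,interpolation=cv2.INTER_CUBIC))
im=robot.read_camera('scene')
cv2.imwrite('pics/s1.png',cv2.resize(im[140:300,190:450,::-1],None,fx=3,fy=3,interpolation=cv2.INTER_CUBIC))
E
```

```text
burner top 0.76 [323.  198.7] [0.5405 0.0247 0.02  ]
burner scene 0.91 [333.7 221.9] [0.5477 0.0316 0.02  ]
cover top 0.87 [254.7 202.1] [0.5316 0.2338 0.02  ]
cover scene 0.67 [380.7 187.4] [0.5426 0.2274 0.02  ]
socket top 0.62 [253.4 199.4] [0.5401 0.238  0.02  ]
socket scene 0.97 [377.9 188.3] [0.5395 0.2185 0.02  ]
socket scene 0.23 [429.3 213.1] [0.706  0.2523 0.02  ]
stand top 0.74 [427.  215.9] [ 0.4842 -0.2921  0.02  ]
stand scene 0.65 [217.1 272.4] [ 0.4727 -0.297   0.02  ]
probe_tip top 0.45 [400.5 282.8] [ 0.2837 -0.201   0.03  ]
probe_tip top 0.45 [336.3 173.7] [ 0.6164 -0.0168  0.03  ]
probe_tip scene 0.92 [181.6 233. ] [ 0.306  -0.3022  0.03  ]
probe_tip scene 0.81 [151.2 256.3] [ 0.3229 -0.3973  0.03  ]
pin_top top 0.37 [320.4 196.5] [0.5347 0.0326 0.08  ]
pin_top scene 0.6 [332.6 205.7] [0.5416 0.0333 0.08  ]
dot_white_top top 0.26 [422.1 219.7] [ 0.4659 -0.2667  0.063 ]
dot_white_top scene 0.36 [330.5 189.9] [0.4806 0.0809 0.063 ]
dot_yellow_top top 0.44 [333.1 173.9] [ 0.6072 -0.006   0.063 ]
dot_yellow_top scene 0.53 [335.4 232.4] [ 0.6044 -0.0144  0.063 ]
jar top
[... 409 characters left out ...]
0801 0.02  ]
spatula scene 0.61 [391.1 277.4] [0.7773 0.0138 0.02  ]
probe top 0.67 [403.2 281.2  15.8  11.7]
probe top 0.64 [469.2 270.6  13.9  13.3]
probe top 0.63 [429.5 214.1  13.6   8.7]
probe top 0.61 [438.4 277.7  16.1  11.6]
probe scene 0.74 [144.2 239.6  18.1  40.8]
probe scene 0.7 [205.9 196.7  16.6  38.8]
probe scene 0.68 [214.6 236.9  17.1  25.9]
probe scene 0.68 [176.3 217.1  18.7  45.8]
cover top 0.88 [256.  198.3  39.6  36.5]
cover scene 0.83 [380.8 180.8  39.8  30.4]
burner top 0.71 [323.8 198.4  57.1  59.3]
burner scene 0.91 [333.  218.2  78.7  65.3]
stand top 0.96 [432.1 215.6  28.8  22. ]
stand scene 0.78 [217.3 261.2  40.8  38.4]
stand scene 0.74 [336.  211.9  25.7  18.3]
```

View pics/t1.png

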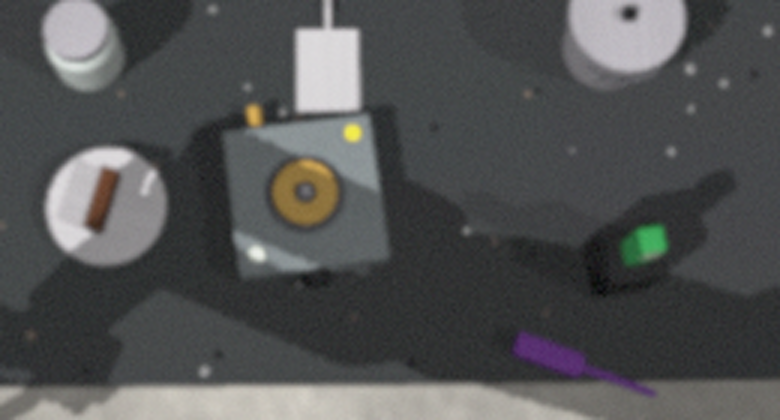

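View pics/s1.png

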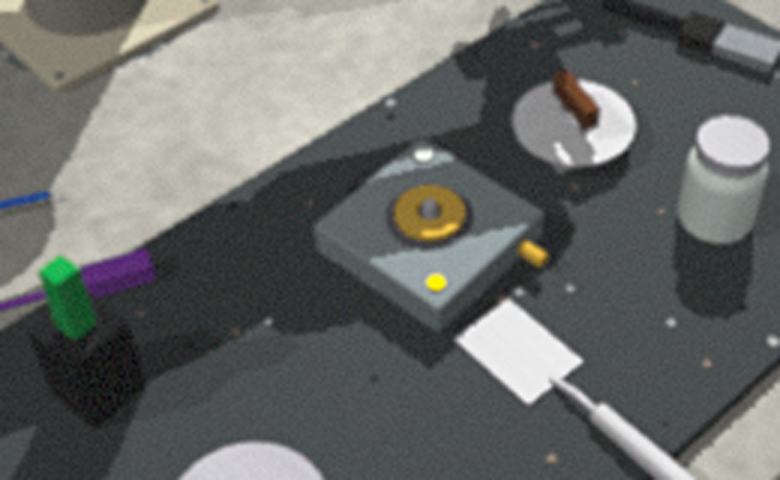

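```bash
python3 - <<'E'
from h import *
def blob(im,m,box):
    x0,y0,x1,y1=box; mm=np.zeros(m.shape,np.uint8); mm[y0:y1,x0:x1]=m[y0:y1,x0:x1]
    n,l,s,c=cv2.connectedComponentsWithStats(mm)
    if n<2: return None
    i=1+np.argmax(s[1:,4]); return c[i],s[i],(l==i)
T=snap('top','t2.png');S=snap('scene','s2.png')
for c,im in(('top',T),('scene',S)):
    h=cv2.cvtColor(im,cv2.COLOR_RGB2HSV); H,Sa,V=[h[...,i].astype(int) for i in range(3)]
    b={'top':(285,160,355,230),'scene':(290,180,380,260)}[c]
    y=blob(im,(H>22)&(H<35)&(Sa>150)&(V>190),b); print(c,'yellow',y[:2],px2z(c,y[0],.063))
    wb={'top':(300,208,312,222),'scene':(322,185,340,197)}[c]
    w=blob(im,(Sa<45)&(V>165),wb); print('white',w[:2],px2z(c,w[0],.063))
    r=blob(im,(H>10)&(H<28)&(Sa>110)&(V>70),{'top':(305,178,338,212),'scene':(315,195,350,225)}[c]); print('ring',r[:2],px2z(c,r[0],.07))
    g=blob(im,(H>50)&(H<80)&(Sa>120),{'top':(400,180,460,240),'scene':(190,210,240,265)}[c]); print('green',g[:2],px2z(c,g[0],.145))
    k=blob(im,(H<12)&(Sa>100)&(V>40),{'top':(240,180,270,215),'scene':(365,160,395,190)}[c]); print('handle',k[:2],px2z(c,k[0],.083))
    ys,xs=np.where(k[2]); print(cv2.minAreaRect(np.stack([xs,ys],1).astype(np.float32)))
E
```

```text
top yellow (array([337.36363636, 173.90909091]), array([336, 173,   4,   3,  11], dtype=int32)) [ 0.60705874 -0.01876648  0.063     ]
white (array([305.25, 213.75]), array([303, 211,   6,   6,  28], dtype=int32)) [0.48682083 0.07763879 0.063     ]
ring (array([321.15457413, 193.43217666]), array([311, 183,  21,  22, 317], dtype=int32)) [0.54607443 0.03033101 0.07      ]
green (array([434.14503817, 210.39694656]), array([427, 205,  16,  13, 131], dtype=int32)) [ 0.47878151 -0.28349473  0.145     ]
handle (array([253.81944444, 195.54166667]), array([250, 187,   9,  19,  72], dtype=int32)) [0.53863747 0.22763108 0.083     ]
((253.72479248046875, 195.91744995117188), (4.214435577392578, 18.3902645111084), 16.699243545532227)
scene yellow (array([335., 234.]), array([333, 232,   5,   5,  21], dtype=int32)) [ 0.60761489 -0.01871918  0.063     ]
white (array([331.77777778, 191.55555556]), array([328, 190,  11,   4,  27], dtype=int32)) [0.48796314 0.07912251 0.063     ]
ring (array([332.80519481, 210.74675325]), array([321, 202,  24,  18, 308], dtype=int32)) [0.5487697  0.02747481 0.07      ]
green (array([212.25559105, 239.30670927]), array([204, 226,  18,  27, 313], dtype=int32)) [ 0.47651626 -0.28312601  0.145     ]
handle (array([381.47435897, 172.3974359 ]), array([375, 164,  14,  18,  78], dtype=int32)) [0.5422918  0.22368401 0.083     ]
((381.6800231933594, 172.74000549316406), (19.600000381469727, 7.0), 53.13010025024414)
```

View pics/s2.png

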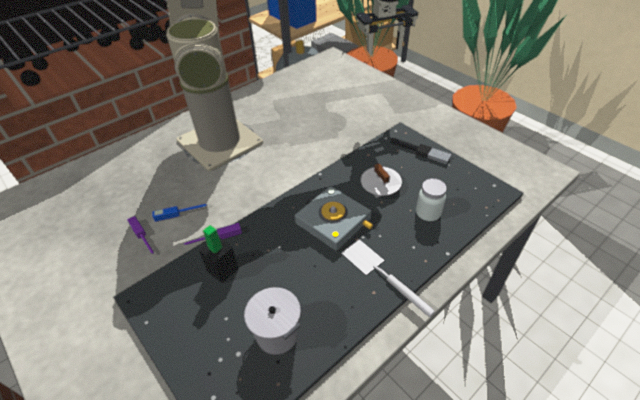

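```bash
python3 - <<'E'
from h import *
s=robot.read_state(); print(s['t']); print(Ro.from_rotvec(s['orientation']).as_matrix().round(3))
E
```

```text
1.8
[[ 0.     0.376  0.927]
 [ 0.     0.927 -0.376]
 [-1.     0.    -0.   ]]
```

Emit:
play_rows([
  {"slide": [0.82, -0.93, 0.2], "fingers": 1},
  {"slide": [0.82, -0.93, 0.2], "fingers": 1},
  {"slide": [0.82, -0.93, 0.2], "fingers": 1},
  {"slide": [0.82, -0.93, 0.2], "fingers": 1},
  {"slide": [0.82, -0.93, 0.2], "fingers": 1},
  {"slide": [0.82, -0.93, 0.2], "fingers": 1},
  {"slide": [0.82, -0.93, 0.2], "fingers": 1},
  {"slide": [0.82, -0.93, 0.2], "fingers": 1},
  {"slide": [0.82, -0.93, 0.2], "fingers": 1},
  {"slide": [0.82, -0.93, 0.2], "fingers": 1},
  {"slide": [0.82, -0.93, 0.2], "fingers": 1},
  {"slide": [0.82, -0.93, 0.2], "fingers": 1},
  {"slide": [0, 0, 0], "fingers": 1},
])

```text
$.plan[0]: bad value
```

```bash
python3 - <<'E'
from h import *
s=robot.read_state(); print(s['t'],s['tool_pos'],Ro.from_rotvec(s['orientation']).as_matrix().round(3)[:,1])
snap('wrist','w0.png')
for n in ['cover','socket','pin_top','dot_white_top','burner']:
  for a in robot.mark_of('wrist',n)[:2]: print(n,a, px2z('wrist',a['point'],{'pin_top':.08,'dot_white_top':.063}.get(n,.02),s))
E
```

```text
1.8 [0.22574972 0.55593411 0.21865842] [0.376 0.927 0.   ]
```

View pics/w0.png

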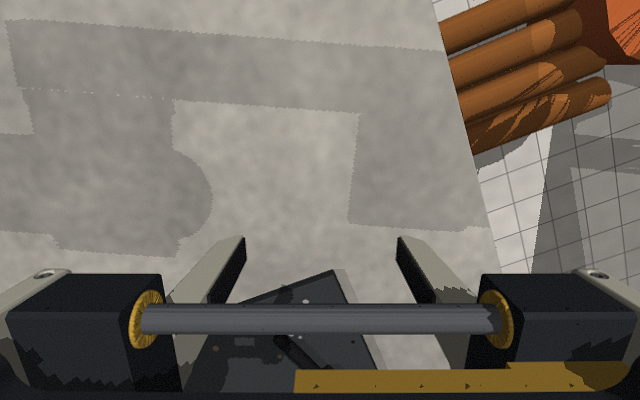

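Emit:
play_rows([
  {"slide": [0.82, -0.93, 0.2], "roll": 0, "fingers": 1},
  {"slide": [0.82, -0.93, 0.2], "roll": 0, "fingers": 1},
  {"slide": [0.82, -0.93, 0.2], "roll": 0, "fingers": 1},
  {"slide": [0.82, -0.93, 0.2], "roll": 0, "fingers": 1},
  {"slide": [0.82, -0.93, 0.2], "roll": 0, "fingers": 1},
  {"slide": [0.82, -0.93, 0.2], "roll": 0, "fingers": 1},
  {"slide": [0.82, -0.93, 0.2], "roll": 0, "fingers": 1},
  {"slide": [0.82, -0.93, 0.2], "roll": 0, "fingers": 1},
  {"slide": [0.82, -0.93, 0.2], "roll": 0, "fingers": 1},
  {"slide": [0.82, -0.93, 0.2], "roll": 0, "fingers": 1},
  {"slide": [0.82, -0.93, 0.2], "roll": 0, "fingers": 1},
  {"slide": [0.82, -0.93, 0.2], "roll": 0, "fingers": 1},
  {"slide": [0, 0, 0], "roll": 0, "fingers": 1},
])

```text
t: 3.72
tool_pos: [0.5224, 0.2193, 0.291]
orientation: [0.305, 1.548, -0.305]
force: [-0.8, 0.1, -0.9]
opening: 0.093
```

```bash
python3 - <<'E'
from h import *
s=robot.read_state(); print(s['t'],s['tool_pos'],Ro.from_rotvec(s['orientation']).as_matrix().round(3)[:,1])
snap('wrist','w1.png')
for n in ['cover','socket','pin_top','dot_white_top','burner']:
  for a in robot.mark_of('wrist',n)[:2]: print(n,a, px2z('wrist',a['point'],{'pin_top':.08,'dot_white_top':.063}.get(n,.02),s))
E
```

```text
3.725 [0.52244262 0.21925967 0.2910047 ] [0.379 0.925 0.   ]
cover {'point': [328.8, 173.2], 'p': 0.67} [0.53519029 0.22781286 0.02      ]
socket {'point': [332.4, 176.9], 'p': 0.97} [0.54252717 0.2307342  0.02      ]
pin_top {'point': [200.0, 242.4], 'p': 0.57} [0.54607247 0.02792936 0.08      ]
dot_white_top {'point': [215.5, 186.7], 'p': 0.48} [0.48489809 0.07875666 0.063     ]
burner {'point': [215.8, 222.8], 'p': 0.56} [0.54151653 0.03242418 0.02      ]
```

View pics/w1.png

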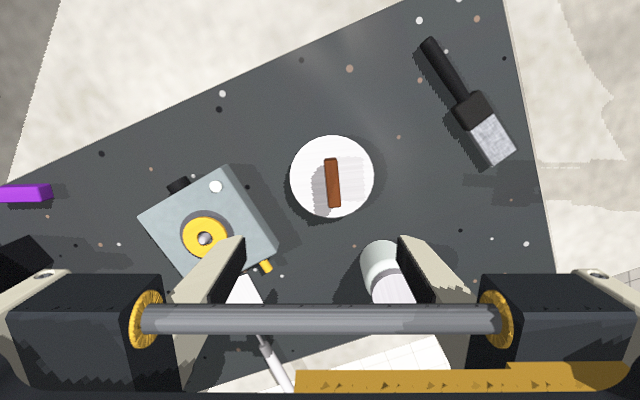

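The wrist view shows the cover (332,177) with its brown bar handle, the burner ring and pin at (205,238), and the white dot at (216,187), all unobstructed.

```bash
python3 - <<'E'
from h import *
s=robot.read_state()
im=robot.read_camera('wrist')
h=cv2.cvtColor(im,cv2.COLOR_RGB2HSV); H,Sa,V=[h[...,i].astype(int) for i in range(3)]
m=((H<15)&(Sa>100)&(V>50)).astype(np.uint8); mm=np.zeros_like(m); mm[145:220,310:360]=m[145:220,310:360]
ys,xs=np.where(mm); r=cv2.minAreaRect(np.stack([xs,ys],1).astype(np.float32)); print(r)
b=cv2.boxPoints(r); P=np.array([px2z('wrist',q,.086,s) for q in b]); print(P.round(4),P.mean(0))
for i in range(4): d=P[(i+1)%4]-P[i]; print(np.linalg.norm(d),np.degrees(np.arctan2(d[1],d[0])))
# white dot & ring/pin
w=((Sa<30)&(V>200)).astype(np.uint8); w2=np.zeros_like(w); w2[175:200,203:230]=w[175:200,203:230]
ys,xs=np.where(w2);print('white',xs.mean(),ys.mean(),len(xs),px2z('wrist',[xs.mean(),ys.mean()],.063,s))
y=((H>18)&(H<32)&(Sa>150)&(V>120)).astype(np.uint8); y2=np.zeros_like(y); y2[205:265,170:235]=y[205:265,170:235]
c=max(cv2.findContours(y2,0,2)[0],key=cv2.contourArea);print(cv2.fitEllipse(c)[0],px2z('wrist',cv2.fitEllipse(c)[0],.07,s))
cv2.imwrite('pics/w1z.png',cv2.resize(im[120:280,130:390,::-1],None,fx=3,fy=3,interpolation=cv2.INTER_CUBIC))
E
```

```text
((330.7821960449219, 185.32179260253906), (48.7568244934082, 12.835979461669922), 84.2894058227539)
[[0.5023 0.2315 0.086 ]
 [0.5068 0.247  0.086 ]
 [0.5693 0.2296 0.086 ]
 [0.5646 0.2133 0.086 ]] [0.53572055 0.23034885 0.086     ]
0.016166047208609324 73.75227481966982
0.0648426696396941 -15.519279643791137
0.016979544470709384 -105.97649334539977
0.06491780903908581 163.76204134953053
white 214.45185185185184 188.11851851851853 135 [0.48426317 0.07931706 0.063     ]
(201.73484802246094, 237.2716522216797) [0.54087123 0.03148625 0.07      ]
```

View pics/w1z.png

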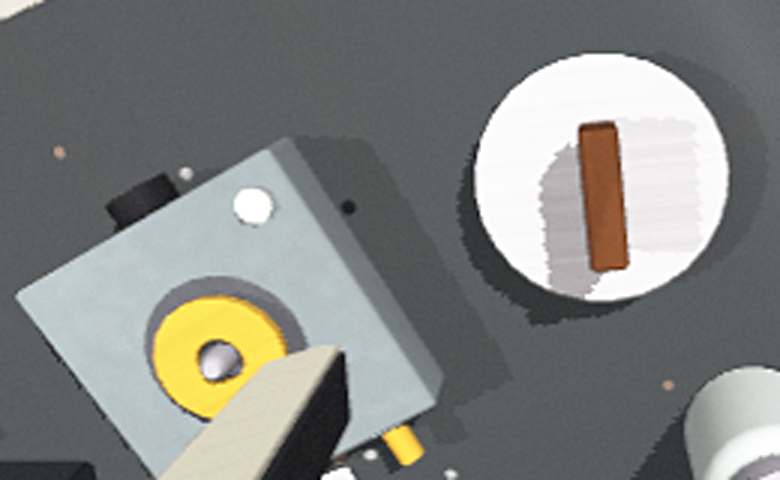

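Emit:
play_rows([
  {"slide": [-0.2, -0.97, 0], "roll": 0, "fingers": 1},
  {"slide": [-0.2, -0.97, 0], "roll": 0, "fingers": 1},
  {"slide": [-0.2, -0.97, 0], "roll": 0, "fingers": 1},
  {"slide": [-0.2, -0.97, 0], "roll": 0, "fingers": 1},
  {"slide": [-0.2, -0.97, 0], "roll": 0, "fingers": 1},
  {"slide": [-0.2, -0.97, 0], "roll": 0, "fingers": 1},
  {"slide": [0, 0, 0], "roll": 0, "fingers": 1},
])

```text
t: 4.95
tool_pos: [0.4846, 0.0457, 0.2908]
orientation: [0.304, 1.549, -0.304]
force: [-0.7, 1.1, 0.7]
opening: 0.093
```

```bash
python3 - <<'E'
from h import *
s=robot.read_state(); print(s['t'],s['tool_pos'])
snap('wrist','w2.png')
for n in ['pin_top','dot_white_top','dot_yellow_top','burner']:
  for a in robot.mark_of('wrist',n)[:2]: print(n,a, px2z('wrist',a['point'],{'pin_top':.08,'burner':.02}.get(n,.063),s))
E
```

```text
4.95 [0.48464756 0.04566444 0.29081296]
pin_top {'point': [327.2, 222.9], 'p': 0.64} [0.54836562 0.02979778 0.08      ]
dot_white_top {'point': [343.1, 167.5], 'p': 0.65} [0.48852388 0.07721126 0.063     ]
dot_white_top {'point': [327.0, 208.0], 'p': 0.49} [0.53375012 0.03573723 0.063     ]
dot_yellow_top {'point': [315.7, 263.9], 'p': 0.54} [ 0.60901285 -0.01253044  0.063     ]
burner {'point': [323.8, 206.9], 'p': 0.66} [0.54383698 0.02731698 0.02      ]
burner {'point': [309.5, 264.2], 'p': 0.36} [ 0.62750766 -0.03199644  0.02      ]
```

View pics/w2.png

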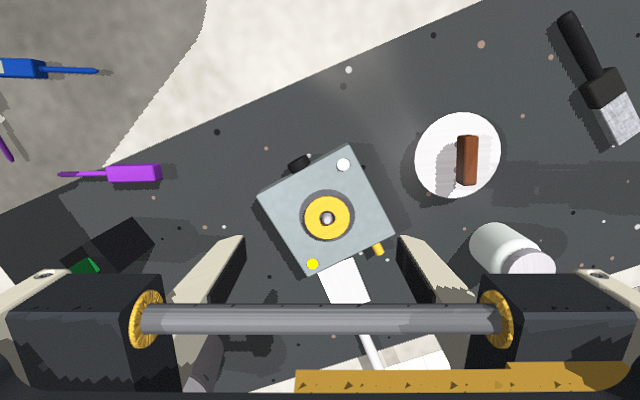

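The burner is fully visible here: white dot (343,165), yellow dot (312,264), ring (327,218).

```bash
python3 - <<'E'
from h import *
s=robot.read_state(); print(s['t'])
im=robot.read_camera('wrist')
h=cv2.cvtColor(im,cv2.COLOR_RGB2HSV); H,Sa,V=[h[...,i].astype(int) for i in range(3)]
def cen(m,b,z):
    x0,y0,x1,y1=b; k=np.zeros(m.shape,np.uint8); k[y0:y1,x0:x1]=m[y0:y1,x0:x1]
    c=max(cv2.findContours(k,0,2)[0],key=cv2.contourArea); M=cv2.fitEllipse(c); p=px2z('wrist',M[0],z,s)
    print(np.round(M[0],1),np.round(M[1],1),p.round(4)); return p
Y=(H>18)&(H<34)&(Sa>130)&(V>120)
w=cen((Sa<30)&(V>200),(330,153,356,178),.063)
y=cen(Y,(302,254,324,275),.063)
r=cen(Y,(298,188,358,250),.07)
print((w+y)/2,np.linalg.norm(w-y),np.degrees(np.arctan2(*(y-w)[1::-1]))+45)
cv2.imwrite('pics/w2z.png',cv2.resize(im[130:280,240:420,::-1],None,fx=4,fy=4,interpolation=cv2.INTER_CUBIC))
E
```

```text
5.2
[341.4 164.6] [12.  12.5] [0.4841 0.0785 0.063 ]
[310.4 263.7] [10.2 10.8] [ 0.606  -0.0174  0.063 ]
[325.  217.6] [42.6 44.6] [0.5438 0.0308 0.07  ]
[0.54504807 0.03053701 0.063     ] 0.15504948399139737 6.821378819572821
```

Emit:
play_rows([
  {"slide": [-0.12, -0.97, 0], "roll": 0, "fingers": 1},
  {"slide": [-0.12, -0.97, 0], "roll": 0, "fingers": 1},
  {"slide": [-0.12, -0.97, 0], "roll": 0, "fingers": 1},
  {"slide": [-0.12, -0.97, 0], "roll": 0, "fingers": 1},
  {"slide": [-0.12, -0.97, 0], "roll": 0, "fingers": 1},
  {"slide": [-0.12, -0.97, 0], "roll": 0, "fingers": 1},
  {"slide": [-0.12, -0.97, 0], "roll": 0, "fingers": 1},
  {"slide": [-0.12, -0.97, 0], "roll": 0, "fingers": 1},
  {"slide": [-0.12, -0.97, 0], "roll": 0, "fingers": 1},
  {"slide": [-0.12, -0.97, 0], "roll": 0, "fingers": 1},
  {"slide": [-0.12, -0.97, 0], "roll": 0, "fingers": 1},
  {"slide": [0, 0, 0], "roll": 0, "fingers": 1},
])

```text
t: 6.75
tool_pos: [0.4453, -0.2746, 0.2902]
orientation: [0.304, 1.55, -0.304]
force: [0.3, 0.6, 0.5]
opening: 0.0928
```

```bash
python3 - <<'E'
from h import *
s=robot.read_state(); print(s['t'],s['tool_pos'])
im=snap('wrist','w3.png')
h=cv2.cvtColor(im,cv2.COLOR_RGB2HSV); H,Sa,V=[h[...,i].astype(int) for i in range(3)]
m=((H>50)&(H<80)&(Sa>120)).astype(np.uint8); n,l,st,c=cv2.connectedComponentsWithStats(m); print(st[1:],c[1:])
E
```

```text
6.75 [ 0.44527108 -0.27456103  0.29016627]
[[327 177   1   1   1]
 [309 195  31  46 865]
 [244 251   1   1   1]
 [  6 283   1   1   1]
 [  9 287   1   1   1]] [[327.         177.        ]
 [324.59537572 218.73988439]
 [244.         251.        ]
 [  6.         283.        ]
 [  9.         287.        ]]
```

View pics/w3.png

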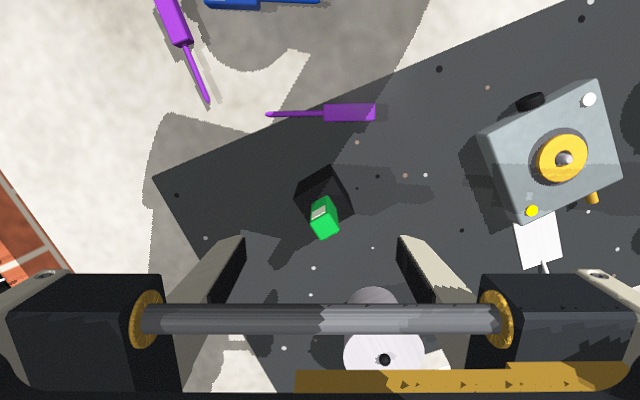

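```bash
python3 - <<'E'
from h import *
im=cv2.imread('pics/w3.png'); cv2.imwrite('pics/w3z.png',cv2.resize(im[155:250,270:380],None,fx=6,fy=6,interpolation=cv2.INTER_CUBIC))
E
```

```text
(no output)
```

View pics/w3z.png

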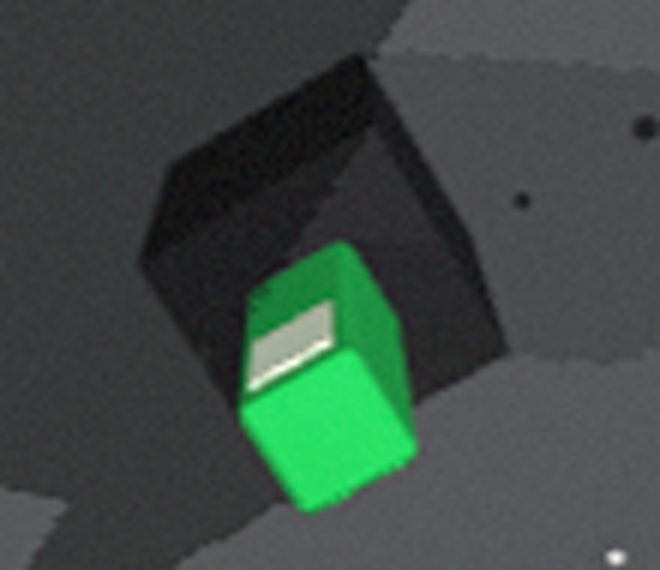

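```bash
python3 - <<'E'
from h import *
s={'orientation':robot.read_state()['orientation'],'tool_pos':np.array([0.44527,-0.27456,.29017])}
f=lambda q,z:px2z('wrist',[q[0]/6+270-.4,q[1]/6+155-.4],z,s)
P=np.array([f(q,.18) for q in [(241,408),(350,347),(415,452),(306,513)]]); print(P.round(4),P.mean(0))
for i in range(4): d=P[(i+1)%4]-P[i]; print(np.linalg.norm(d),np.degrees(np.arctan2(d[1],d[0])))
B=np.array([f(q,.11) for q in [(244,296),(342,243),(400,320)]]); print('base',B.round(4),(B[0]+B[2])/2)
S=np.array([f(q,.11) for q in [(140,262),(372,125),(508,352)]]); print(S.round(4),(S[0]+S[2])/2)
for i in range(2): d=S[i+1]-S[i]; print(np.linalg.norm(d),np.degrees(np.arctan2(d[1],d[0])))
print(Ro.from_rotvec(s['orientation']).as_matrix()[:,1])
E
```

```text
[[ 0.4647 -0.2938  0.18  ]
 [ 0.4616 -0.273   0.18  ]
 [ 0.4831 -0.2698  0.18  ]
 [ 0.4865 -0.2909  0.18  ]] [ 0.47397057 -0.28187048  0.18      ]
0.021051772461189167 98.60607751234873
0.021708635299850426 8.512563273977666
0.021453040901142615 -80.76505905788105
0.021948383790045375 -172.53061911999063
base [[ 0.4664 -0.2964  0.11  ]
 [ 0.4635 -0.2736  0.11  ]
 [ 0.4833 -0.2687  0.11  ]] [ 0.47488034 -0.2825623   0.11      ]
[[ 0.4518 -0.3133  0.11  ]
 [ 0.4431 -0.259   0.11  ]
 [ 0.4983 -0.2505  0.11  ]] [ 0.4750031  -0.28188059  0.11      ]
0.05489316099139124 99.07143361925128
0.055805510875391914 8.79849665268985
[3.77013508e-01 9.26207639e-01 4.74124581e-04]
```

Emit:
play_rows([
  {"slide": [0.2, -0.05, -0.5], "roll": 0.775, "fingers": 1},
  {"slide": [0.2, -0.05, -0.5], "roll": 0.775, "fingers": 1},
  {"slide": [0.2, -0.05, -0.5], "roll": 0.775, "fingers": 1},
  {"slide": [0.2, -0.05, -0.5], "roll": 0.775, "fingers": 1},
  {"slide": [0.2, -0.05, -0.5], "roll": 0.775, "fingers": 1},
  {"slide": [0, 0, 0], "roll": 0, "fingers": 0.2},
  {"slide": [0, 0, 0], "roll": 0, "fingers": 0.2},
])

```text
t: 7.68
tool_pos: [0.4757, -0.2804, 0.2163]
orientation: [-0.121, 1.567, 0.121]
force: [0.5, -0.1, 0.3]
opening: 0.0774
```

```bash
python3 - <<'E'
from h import *
s=robot.read_state(); print(s['t'],s['tool_pos'],s['q'],s['opening'])
snap('wrist','w4.png')
print(Ro.from_rotvec(s['orientation']).as_matrix()[:,1], proj('wrist',[s['tool_pos'],[.475,-.282,.18],[.475,-.282,.11]],s))
E
```

```text
7.675 [ 0.47570086 -0.28044599  0.21631384] [-6.25633755e-01  2.00888728e-03  1.62651933e+00  1.28404380e-04
  1.51262340e+00 -2.35025698e+00] 0.07743176095567385
[-1.53213556e-01  9.88193077e-01 -2.18821610e-04] [[319.96179582 248.51163063]
 [318.11829281 225.259643  ]
 [318.69835845 198.15404706]]
```

View pics/w4.png

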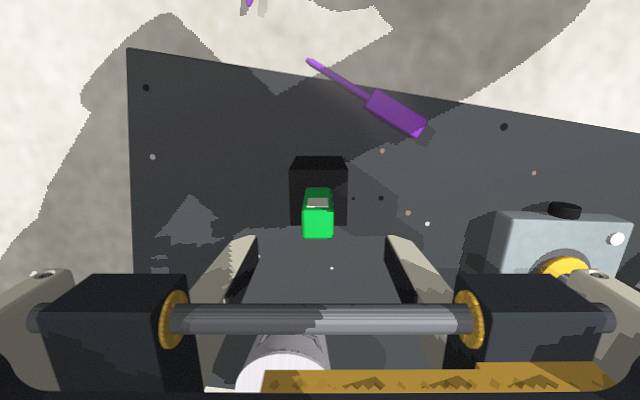

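Emit:
play_rows([
  {"slide": [0, -0.05, -0.75], "roll": 0, "fingers": 0.2},
  {"slide": [0, 0, -0.75], "roll": 0, "fingers": 0.2},
  {"slide": [0, 0, -0.75], "roll": 0, "fingers": 0.0},
  {"slide": [0, 0, -0.7], "roll": 0, "fingers": -0.2},
  {"slide": [0, 0, 0], "roll": 0, "fingers": -1},
  {"slide": [0, 0, 0], "roll": 0, "fingers": -1},
  {"slide": [0, 0, 0], "roll": 0, "fingers": -1},
  {"slide": [0, 0, 0], "roll": 0, "fingers": -1},
], squeeze=20)

```text
t: 8.72
tool_pos: [0.4759, -0.283, 0.1282]
orientation: [-0.123, 1.566, 0.121]
force: [-0.7, -0.2, 2.0]
opening: 0.0239
```

```bash
python3 - <<'E'
from h import *
s=robot.read_state(); print(s['t'],s['tool_pos'],s['opening'],s['force'])
snap('wrist','w5.png')
E
```

```text
8.725 [ 0.47591409 -0.28298874  0.12824343] 0.02392942940705067 [-0.65852518 -0.15776957  2.04847509]
```

View pics/w5.png

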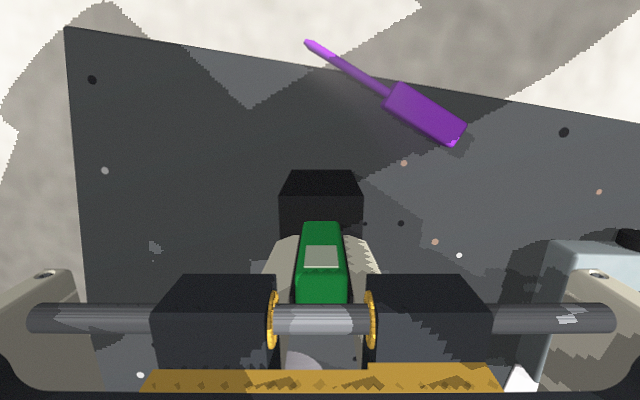

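Emit:
play_rows([
  {"slide": [0, 0, 0.6], "roll": 0, "fingers": -1},
  {"slide": [0, 0, 1], "roll": 0, "fingers": -1},
  {"slide": [0, 0, 1], "roll": 0, "fingers": -1},
  {"slide": [0, 0, 1], "roll": 0, "fingers": -1},
  {"slide": [0.027, 0.927, 0], "roll": 0, "fingers": -1},
  {"slide": [0.027, 0.927, 0], "roll": 0, "fingers": -1},
  {"slide": [0.027, 0.927, 0], "roll": 0, "fingers": -1},
  {"slide": [0.027, 0.927, 0], "roll": 0, "fingers": -1},
  {"slide": [0.027, 0.927, 0], "roll": 0, "fingers": -1},
  {"slide": [0.027, 0.927, 0], "roll": 0, "fingers": -1},
  {"slide": [0.027, 0.927, 0], "roll": 0, "fingers": -1},
  {"slide": [0.027, 0.927, -0.2], "roll": 0, "fingers": -1},
  {"slide": [0.027, 0.927, -0.2], "roll": 0, "fingers": -1},
  {"slide": [0.027, 0.927, -0.3], "roll": 0, "fingers": -1},
  {"slide": [0.027, 0.927, -0.3], "roll": 0, "fingers": -1},
  {"slide": [0.027, 0.927, -0.3], "roll": 0, "fingers": -1},
  {"slide": [0.027, 0.927, -0.3], "roll": 0, "fingers": -1},
  {"slide": [0, 0, 0], "roll": 0, "fingers": -1},
])

```text
t: 11.02
tool_pos: [0.4855, 0.0803, 0.1875]
orientation: [-0.124, 1.568, 0.124]
force: [0.7, -0.5, -0.1]
opening: 0.0237
```

```bash
python3 - <<'E'
from h import *
s=robot.read_state(); print(s['t'],s['tool_pos'],s['opening'],s['force'],s['q'][5])
snap('wrist','w6.png')
for c in ['scene','top']:
  im=robot.read_camera(c)
  b={'scene':(160,290,290,380),'top':(150,260,260,380)}[c]
  cv2.imwrite(f'pics/{c}6.png',cv2.resize(im[b[0]:b[0]+110,b[2]-20:b[2]+110-20,::-1],None,fx=5,fy=5,interpolation=cv2.INTER_CUBIC))
im=cv2.imread('pics/w6.png')
E
```

```text
11.025 [0.48550826 0.08033269 0.18750293] 0.023681148946672743 [ 0.70584167 -0.54738191 -0.06329968] -1.669048063354302
```

View pics/w6.png

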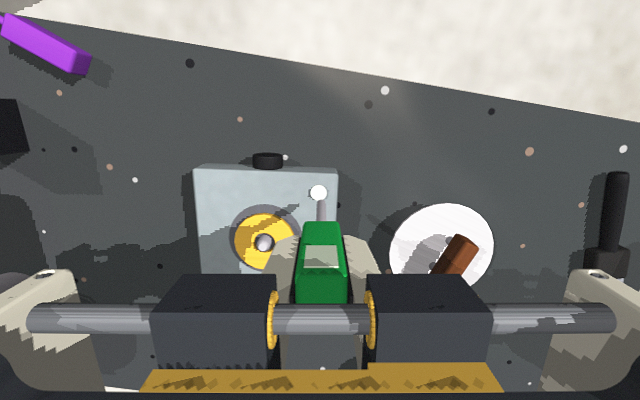

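View pics/scene6.png

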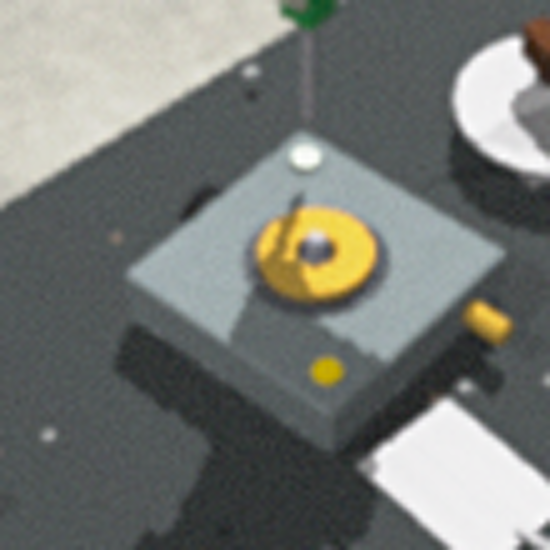

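```bash
python3 - <<'E'
from h import *
s=robot.read_state()
for x,y in [(.4855,.0803),(.4865,.0785)]:
  p=proj('scene',[[x,y,.0895],[x,y,.063]]); print((p-[270,160])*5)
  p=proj('wrist',[[x,y,.0895],[x,y,.063]],s); print(p)
im=cv2.imread('pics/w6.png'); cv2.imwrite('pics/w6z.png',cv2.resize(im[160:240,270:370],None,fx=7,fy=7,interpolation=cv2.INTER_CUBIC))
E
```

```text
[[307.23037206 120.94096218]
 [307.49675307 154.51438239]]
[[322.37438693 200.88218529]
 [322.23278646 193.26223152]]
[[306.05012187 123.38734726]
 [306.33585366 156.9588108 ]]
[[320.31229214 201.60394232]
 [320.34347609 193.92874712]]
```

View pics/w6z.png

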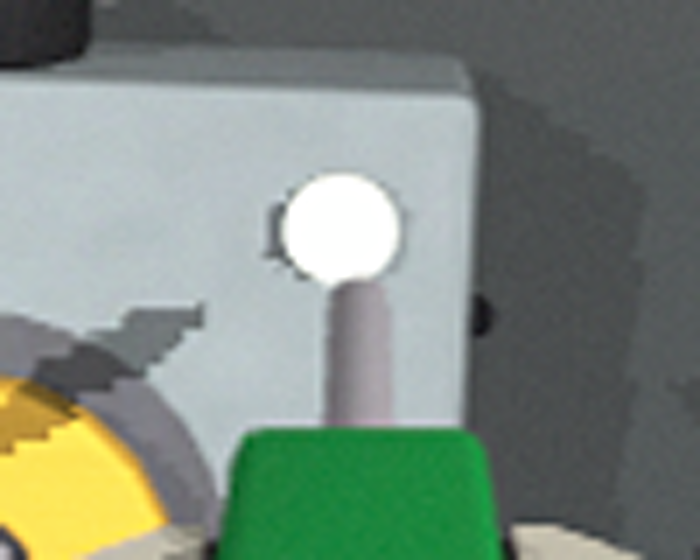

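Emit:
play_rows([
  {"slide": [0.02, -0.07, -0.35], "roll": 0, "fingers": -1},
  {"slide": [0, 0, -0.35], "roll": 0, "fingers": -1},
  {"slide": [0, 0, -0.06], "roll": 0, "fingers": -1},
  {"slide": [0, 0, -0.06], "roll": 0, "fingers": -1},
  {"slide": [0, 0, 0], "roll": 0, "fingers": -1},
])

```text
t: 11.8
tool_pos: [0.4866, 0.0768, 0.1626]
orientation: [-0.122, 1.567, 0.122]
force: [0.6, 0.9, -1.0]
opening: 0.0236
```

Emit:
play_rows([
  {"slide": [0, 0, -0.05], "roll": 0, "fingers": -1},
  {"slide": [0, 0, -0.03], "roll": 0, "fingers": -1},
  {"slide": [0, 0, 0], "roll": 0, "fingers": -1},
])

```text
t: 12.18
tool_pos: [0.4869, 0.0769, 0.161]
orientation: [-0.122, 1.566, 0.122]
force: [-0.8, -0.6, 4.4]
opening: 0.0241
```

Emit:
play_rows([
  {"slide": [0, 0, 0], "roll": 0, "fingers": -1},
  {"slide": [0, 0, 0], "roll": 0, "fingers": -1},
  {"slide": [0, 0, 0], "roll": 0, "fingers": -1},
  {"slide": [0, 0, 0], "roll": 0, "fingers": -1},
  {"slide": [0, 0, 0], "roll": 0, "fingers": -1},
  {"slide": [0, 0, 0], "roll": 0, "fingers": -1},
  {"slide": [0, 0, 0], "roll": 0, "fingers": -1},
])

```text
t: 13.05
tool_pos: [0.4869, 0.0769, 0.1609]
orientation: [-0.122, 1.566, 0.122]
force: [-1.5, 0.5, 4.6]
opening: 0.0235
```

```bash
python3 - <<'E'
from h import *
s=robot.read_state(); print(s['t'],s['tool_pos'],s['force'])
a=robot.read_camera('wrist')[160:240,270:370,::-1]; b=robot.read_camera('scene')[160:240,280:380,::-1]
cv2.imwrite('pics/c7.png',np.hstack([cv2.resize(q,None,fx=4,fy=4,interpolation=cv2.INTER_CUBIC) for q in (a,b)]))
E
```

```text
13.05 [0.48688985 0.07690277 0.16091739] [-1.47616088  0.49463422  4.62558309]
```

View pics/c7.png

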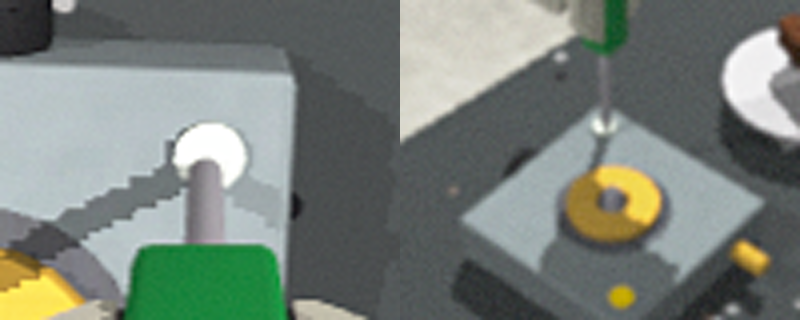

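Emit:
play_rows([
  {"slide": [0, 0, 0.6], "roll": 0, "fingers": -1},
  {"slide": [0, 0, 0.8], "roll": 0, "fingers": -1},
  {"slide": [0.806, -0.645, 0], "roll": 0, "fingers": -1},
  {"slide": [0.806, -0.645, 0], "roll": 0, "fingers": -1},
  {"slide": [0.806, -0.645, 0], "roll": 0, "fingers": -1},
  {"slide": [0.806, -0.645, 0], "roll": 0, "fingers": -1},
  {"slide": [0.806, -0.645, 0], "roll": 0, "fingers": -1},
  {"slide": [0, 0, -0.5], "roll": 0, "fingers": -1},
  {"slide": [0, 0, -0.5], "roll": 0, "fingers": -1},
  {"slide": [0, 0, 0], "roll": 0, "fingers": -1},
])

```text
t: 14.4
tool_pos: [0.6054, -0.019, 0.1697]
orientation: [-0.122, 1.572, 0.123]
force: [0.2, -0.0, -0.9]
opening: 0.0241
```

```bash
python3 - <<'E'
from h import *
s=robot.read_state(); print(s['t'],s['tool_pos'],s['force'])
a=robot.read_camera('wrist')[160:240,270:370,::-1]; b=robot.read_camera('scene')[180:260,280:380,::-1]
cv2.imwrite('pics/c8.png',np.hstack([cv2.resize(q,None,fx=4,fy=4,interpolation=cv2.INTER_CUBIC) for q in (a,b)]))
E
```

```text
14.4 [ 0.60535991 -0.01903821  0.16972865] [ 0.17362768 -0.03574238 -0.85729349]
```

View pics/c8.png

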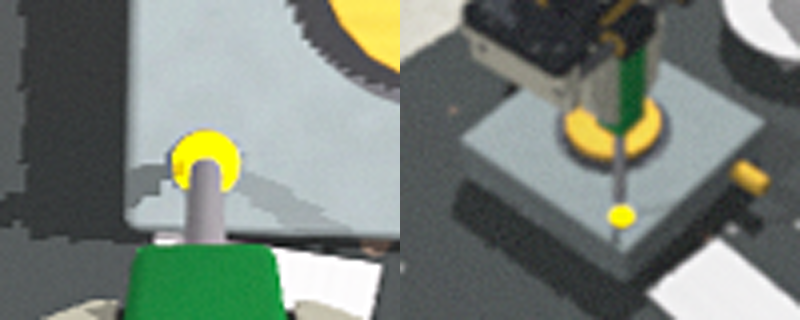

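Emit:
play_rows([
  {"slide": [0.03, 0, -0.2], "roll": 0, "fingers": -1},
  {"slide": [0, 0, -0.05], "roll": 0, "fingers": -1},
  {"slide": [0, 0, -0.05], "roll": 0, "fingers": -1},
  {"slide": [0, 0, 0], "roll": 0, "fingers": -1},
])

```text
t: 15.0
tool_pos: [0.6083, -0.0199, 0.1631]
orientation: [-0.122, 1.567, 0.122]
force: [-0.4, -1.0, -0.1]
opening: 0.024
```

Emit:
play_rows([
  {"slide": [0, 0, -0.05], "roll": 0, "fingers": -1},
  {"slide": [0, 0, -0.04], "roll": 0, "fingers": -1},
  {"slide": [0, 0, 0], "roll": 0, "fingers": -1},
])

```text
t: 15.38
tool_pos: [0.6085, -0.0199, 0.1611]
orientation: [-0.122, 1.567, 0.122]
force: [-1.1, 0.5, 4.7]
opening: 0.0241
```

Emit:
play_rows([
  {"slide": [0, 0, 0], "roll": 0, "fingers": -1},
  {"slide": [0, 0, 0], "roll": 0, "fingers": -1},
  {"slide": [0, 0, 0], "roll": 0, "fingers": -1},
  {"slide": [0, 0, 0], "roll": 0, "fingers": -1},
  {"slide": [0, 0, 0], "roll": 0, "fingers": -1},
  {"slide": [0, 0, 0], "roll": 0, "fingers": -1},
  {"slide": [0, 0, 0], "roll": 0, "fingers": -1},
])

```text
t: 16.25
tool_pos: [0.6085, -0.02, 0.161]
orientation: [-0.122, 1.567, 0.122]
force: [-1.7, 0.6, 6.0]
opening: 0.0239
```

```bash
python3 - <<'E'
from h import *
s=robot.read_state(); print(s['t'],s['tool_pos'],s['force'])
a=robot.read_camera('wrist')[160:240,270:370,::-1]; b=robot.read_camera('scene')[180:260,280:380,::-1]
cv2.imwrite('pics/c9.png',np.hstack([cv2.resize(q,None,fx=4,fy=4,interpolation=cv2.INTER_CUBIC) for q in (a,b)]))
E
```

```text
16.25 [ 0.60854224 -0.0199547   0.16098041] [-1.68109656  0.62342116  5.95076939]
```

View pics/c9.png

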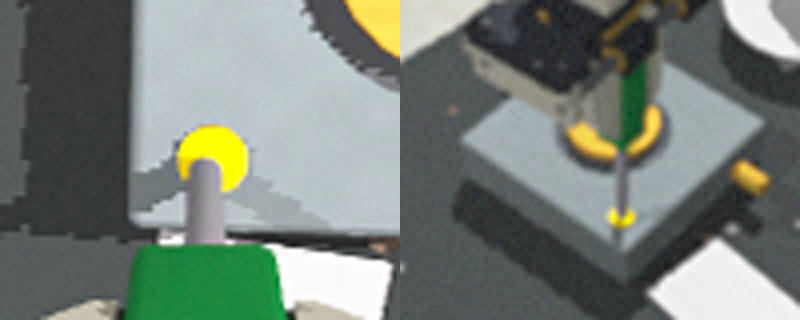

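Emit:
play_rows([
  {"slide": [0, 0, 0.6], "roll": 0, "fingers": -1},
  {"slide": [0, 0, 1], "roll": 0, "fingers": -1},
  {"slide": [0, 0, 0.9], "roll": 0, "fingers": -1},
  {"slide": [-0.491, -0.974, 0], "roll": 0, "fingers": -1},
  {"slide": [-0.491, -0.974, 0], "roll": 0, "fingers": -1},
  {"slide": [-0.491, -0.974, 0], "roll": 0, "fingers": -1},
  {"slide": [-0.491, -0.974, 0], "roll": 0, "fingers": -1},
  {"slide": [-0.491, -0.974, 0], "roll": 0, "fingers": -1},
  {"slide": [-0.491, -0.974, 0], "roll": 0, "fingers": -1},
  {"slide": [-0.491, -0.974, 0], "roll": 0, "fingers": -1},
  {"slide": [-0.491, -0.974, 0], "roll": 0, "fingers": -1},
  {"slide": [-0.491, -0.974, 0], "roll": 0, "fingers": -1},
  {"slide": [0, 0, 0], "roll": 0, "fingers": -1},
  {"slide": [0, 0, 0], "roll": 0, "fingers": -1},
])

```text
t: 18.1
tool_pos: [0.476, -0.2827, 0.2359]
orientation: [-0.121, 1.567, 0.122]
force: [0.1, 1.3, -0.5]
opening: 0.0241
```

```bash
python3 - <<'E'
from h import *
s=robot.read_state(); print(s['t'],s['tool_pos'],s['force'])
a=robot.read_camera('wrist')[150:230,270:370,::-1]; b=robot.read_camera('scene')[200:280,160:260,::-1]
cv2.imwrite('pics/c10.png',np.hstack([cv2.resize(q,None,fx=4,fy=4,interpolation=cv2.INTER_CUBIC) for q in (a,b)]))
E
```

```text
18.1 [ 0.4759578  -0.2826562   0.23591151] [ 0.14213739  1.31902421 -0.46120229]
```

View pics/c10.png

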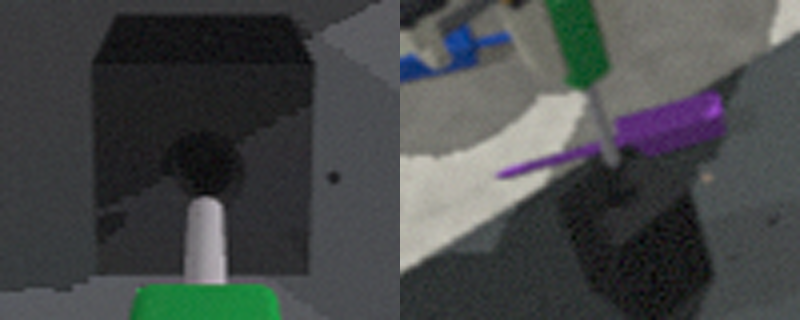

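Emit:
play_rows([
  {"slide": [0, 0, -0.6], "roll": 0, "fingers": -1},
  {"slide": [0, 0, -0.9], "roll": 0, "fingers": -1},
  {"slide": [0, 0, -0.9], "roll": 0, "fingers": -1},
  {"slide": [0, 0, -0.7], "roll": 0, "fingers": -1},
  {"slide": [0, 0, -0.3], "roll": 0, "fingers": -1},
  {"slide": [0, 0, -0.1], "roll": 0, "fingers": -1},
  {"slide": [0, 0, 0], "roll": 0, "fingers": -1},
])

```text
t: 19.08
tool_pos: [0.4761, -0.283, 0.1309]
orientation: [-0.122, 1.567, 0.122]
force: [0.2, 0.4, -1.2]
opening: 0.0239
```

Emit:
play_rows([
  {"slide": [0, 0, -0.07], "roll": 0, "fingers": -1},
  {"slide": [0, 0, -0.06], "roll": 0, "fingers": -1},
  {"slide": [0, 0, 0], "roll": 0, "fingers": -1},
])

```text
t: 19.45
tool_pos: [0.4763, -0.2833, 0.1282]
orientation: [-0.123, 1.566, 0.121]
force: [-2.5, 2.2, 7.6]
opening: 0.0239
```

Emit:
play_rows([
  {"slide": [0, 0, 0], "roll": 0, "fingers": 0.3},
  {"slide": [0, 0, 0], "roll": 0, "fingers": 0.3},
  {"slide": [0, 0, 0], "roll": 0, "fingers": 0.3},
  {"slide": [0, 0, 0.5], "roll": 0, "fingers": 0.5},
  {"slide": [0, 0, 1], "roll": 0, "fingers": 0.8},
  {"slide": [0, 0, 1], "roll": 0, "fingers": 1},
  {"slide": [0, 0, 1], "roll": 0, "fingers": 1},
  {"slide": [0, 0, 0], "roll": 0, "fingers": 1},
])

```text
t: 20.45
tool_pos: [0.4773, -0.2841, 0.2358]
orientation: [-0.125, 1.562, 0.118]
force: [0.2, -0.5, -0.1]
opening: 0.0922
```

```bash
python3 - <<'E'
from h import *
s=robot.read_state(); print(s['t'],s['tool_pos'],s['force'],s['opening'])
a=robot.read_camera('wrist')[150:250,260:380,::-1]; b=robot.read_camera('scene')[200:300,160:280,::-1]
cv2.imwrite('pics/c11.png',np.hstack([cv2.resize(q,None,fx=3.3,fy=3.3,interpolation=cv2.INTER_CUBIC) for q in (a,b)]))
E
```

```text
20.45 [ 0.47733285 -0.28405329  0.23580635] [ 0.1516048  -0.52936441 -0.06904722] 0.09220557737968246
```

View pics/c11.png

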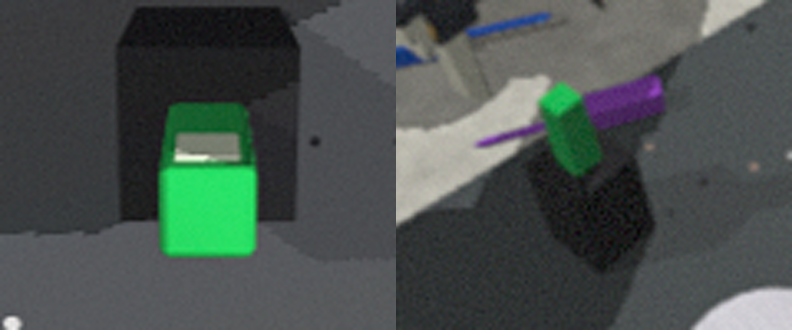

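Emit:
play_rows([
  {"slide": [0.111, 0.951, 0], "roll": -0.172, "fingers": 0.2},
  {"slide": [0.111, 0.951, 0], "roll": -0.172, "fingers": 0.2},
  {"slide": [0.111, 0.951, 0], "roll": -0.172, "fingers": 0.2},
  {"slide": [0.111, 0.951, 0], "roll": -0.172, "fingers": 0.2},
  {"slide": [0.111, 0.951, 0], "roll": -0.172, "fingers": 0.2},
  {"slide": [0.111, 0.951, 0], "roll": -0.172, "fingers": 0.2},
  {"slide": [0.111, 0.951, 0], "roll": -0.172, "fingers": 0.2},
  {"slide": [0.111, 0.951, 0], "roll": -0.172, "fingers": 0.2},
  {"slide": [0.111, 0.951, 0], "roll": -0.172, "fingers": 0.2},
  {"slide": [0.111, 0.951, 0], "roll": -0.172, "fingers": 0.2},
  {"slide": [0.111, 0.951, 0], "roll": -0.172, "fingers": 0.2},
  {"slide": [0.111, 0.951, 0], "roll": -0.172, "fingers": 0.2},
  {"slide": [0.111, 0.951, 0], "roll": -0.172, "fingers": 0.2},
  {"slide": [0.111, 0.951, -0.3], "roll": -0.172, "fingers": 0.2},
  {"slide": [0.111, 0.951, -0.4], "roll": -0.172, "fingers": 0.2},
  {"slide": [0.111, 0.951, -0.4], "roll": -0.172, "fingers": 0.2},
  {"slide": [0.111, 0.951, -0.4], "roll": -0.172, "fingers": 0.2},
  {"slide": [0.111, 0.951, -0.4], "roll": -0.172, "fingers": 0.2},
  {"slide": [0, 0, 0], "roll": 0, "fingers": 0.2},
  {"slide": [0, 0, 0], "roll": 0, "fingers": 0.2},
])

```text
t: 23.05
tool_pos: [0.5351, 0.2301, 0.1736]
orientation: [0.216, 1.561, -0.218]
force: [0.4, 0.0, -0.5]
opening: 0.0556
```

```bash
python3 - <<'E'
from h import *
s=robot.read_state(); print(s['t'],s['tool_pos'],s['force'],s['opening'])
a=Ro.from_rotvec(s['orientation']).as_matrix()[:,1]; print(a,np.degrees(np.arctan2(a[1],a[0])),s['q'][5])
im=snap('wrist','w12.png')
h=cv2.cvtColor(im,cv2.COLOR_RGB2HSV); H,Sa,V=[h[...,i].astype(int) for i in range(3)]
m=((H<15)&(Sa>100)&(V>50)).astype(np.uint8); mm=np.zeros_like(m); mm[140:300,260:390]=m[140:300,260:390]
c=max(cv2.findContours(mm,0,2)[0],key=cv2.contourArea)
r=cv2.minAreaRect(c); print(r)
b=cv2.boxPoints(r); P=np.array([px2z('wrist',q,.086,s) for q in b]); print(P.round(4),P.mean(0))
for i in range(4): d=P[(i+1)%4]-P[i]; print(np.linalg.norm(d),np.degrees(np.arctan2(d[1],d[0])))
E
```

```text
23.05 [0.53505434 0.23006218 0.17360892] [ 0.35227914  0.0165736  -0.47970699] 0.055583523906392714
[ 0.27287325  0.96204897 -0.00139973] 74.1646701673675 -0.9760444037463211
((321.0, 204.5), (69.0, 18.0), 90.0)
[[0.5019 0.2319 0.086 ]
 [0.5061 0.247  0.086 ]
 [0.5692 0.2297 0.086 ]
 [0.5646 0.2135 0.086 ]] [0.53544826 0.23053642 0.086     ]
0.015672262306830827 74.20900495783746
0.06536990072486698 -15.27603169832361
0.01683079952622694 -105.78876446329606
0.06537040962875726 163.7085176707466
```

View pics/w12.png

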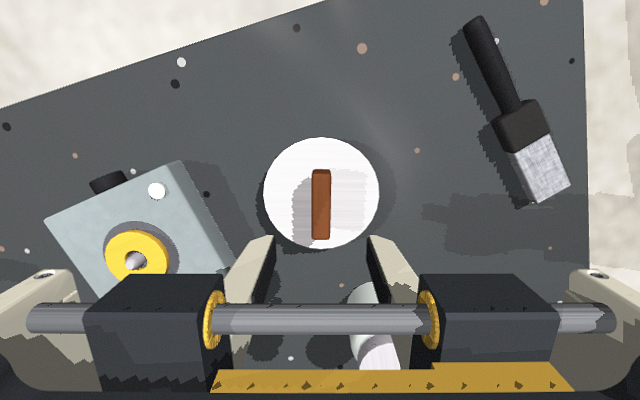

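Emit:
play_rows([
  {"slide": [0.08, -0.02, -0.6], "roll": 0, "fingers": 0.0},
  {"slide": [0, 0, -0.95], "roll": 0, "fingers": 0.0},
  {"slide": [0, 0, -0.95], "roll": 0, "fingers": 0.0},
  {"slide": [0, 0, -0.95], "roll": 0, "fingers": 0.0},
  {"slide": [0, 0, -0.45], "roll": 0, "fingers": 0.0},
  {"slide": [0, 0, 0], "roll": 0, "fingers": 0.0},
  {"slide": [0, 0, 0], "roll": 0, "fingers": -1},
  {"slide": [0, 0, 0], "roll": 0, "fingers": -1},
  {"slide": [0, 0, 0], "roll": 0, "fingers": -1},
  {"slide": [0, 0, 0], "roll": 0, "fingers": -1},
], squeeze=45)

```text
t: 24.35
tool_pos: [0.5386, 0.23, 0.0584]
orientation: [0.218, 1.559, -0.217]
force: [-1.3, -2.4, 4.4]
opening: 0.0177
```

```bash
python3 - <<'E'
from h import *
s=robot.read_state(); print(s['t'],s['tool_pos'],s['force'],s['opening'])
im=snap('wrist','w13.png')
E
```

```text
24.35 [0.53856715 0.2300384  0.05836352] [-1.27996735 -2.36781277  4.39270283] 0.017650059974462166
```

View pics/w13.png

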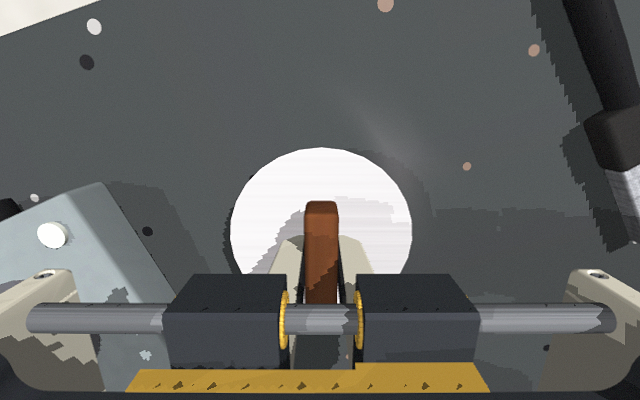

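```bash
cat > disc.py <<'E'
from h import *
def disc(im,s,z,lo=140,hi=268):
    m=((im.min(2)>215)).astype(np.uint8); k=np.zeros_like(m); k[lo:hi,215:425]=m[lo:hi,215:425]
    pts=[]
    for r in range(lo+2,hi-2):
        xs=np.where(k[r])[0]
        if len(xs): pts+= [(xs[0]-.5,r),(xs[-1]+.5,r)]
    for c in range(260,380):
        ys=np.where(k[:,c])[0]
        if len(ys): pts.append((c,ys[0]-.5))
    P=np.array([px2z('wrist',q,z,s) for q in pts])[:,:2]
    from scipy.optimize import least_squares
    f=least_squares(lambda v:np.hypot(P[:,0]-v[0],P[:,1]-v[1])-v[2],[*P.mean(0),.06],loss='soft_l1',f_scale=.001)
    return f.x
E
python3 - <<'E'
from disc import *
s=robot.read_state(); im=robot.read_camera('wrist')
for z in (.044,.046): v=disc(im,s,z); print(v, v[:2]-s['tool_pos'][:2])
print(Ro.from_rotvec(s['orientation']).as_matrix())
E
```

```text
[0.53826126 0.23044559 0.0600373 ] [-0.00029081  0.00039673]
[0.53738989 0.23069113 0.05937184] [-0.00116218  0.00064227]
[[ 1.08197358e-03  2.73477117e-01  9.61877901e-01]
 [ 2.72888929e-05  9.61878455e-01 -2.73477306e-01]
 [-9.99999414e-01  3.22143804e-04  1.03326419e-03]]
```

Emit:
play_rows([
  {"slide": [0, 0, 0.4], "roll": 0, "fingers": -1},
  {"slide": [0, 0, 1], "roll": 0, "fingers": -1},
  {"slide": [0, 0, 1], "roll": 0, "fingers": -1},
  {"slide": [0, 0, 0.3], "roll": 0, "fingers": -1},
  {"slide": [0.04, -0.8, 0], "roll": 0, "fingers": -1},
  {"slide": [0.04, -0.9, 0], "roll": 0, "fingers": -1},
  {"slide": [0.04, -0.9, 0], "roll": 0, "fingers": -1},
  {"slide": [0.04, -0.9, 0], "roll": 0, "fingers": -1},
  {"slide": [0.04, -0.9, 0], "roll": 0, "fingers": -1},
  {"slide": [0.04, -0.9, 0], "roll": 0, "fingers": -1},
  {"slide": [0.04, -0.85, 0], "roll": 0, "fingers": -1},
  {"slide": [0, 0, 0], "roll": 0, "fingers": -1},
  {"slide": [0, 0, 0], "roll": 0, "fingers": -1},
])

```text
t: 26.08
tool_pos: [0.546, 0.046, 0.1378]
orientation: [0.218, 1.561, -0.217]
force: [-0.8, -0.2, -2.7]
opening: 0.0178
```

```bash
python3 - <<'E'
from disc import *
s=robot.read_state(); print(s['t'],s['tool_pos'],s['force'],s['opening'],s['wrist_torque'])
im=snap('wrist','w14.png'); b=robot.read_camera('scene')[130:250,270:430,::-1]
cv2.imwrite('pics/s14.png',cv2.resize(b,None,fx=4,fy=4,interpolation=cv2.INTER_CUBIC))
v=disc(im,s,s['tool_pos'][2]-.0124); print(v,v[:2]-s['tool_pos'][:2])
E
```

```text
26.075 [0.5459878  0.0459828  0.13782313] [-0.82397047 -0.24088229 -2.72042368] 0.017821381619441894 [ 0.02242978  0.02599341 -0.01077643]
[0.54469957 0.04667275 0.05926267] [-0.00128823  0.00068995]
```

View pics/w14.png

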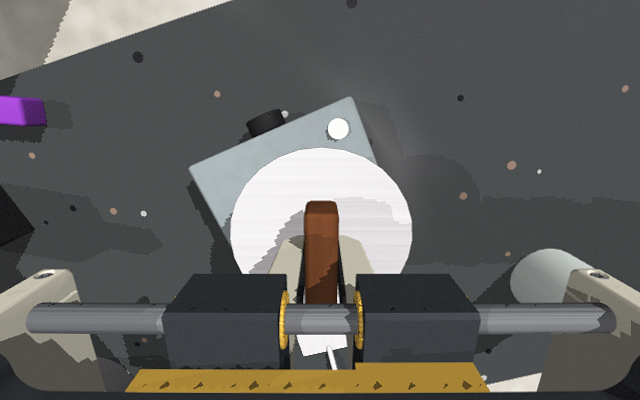

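View pics/s14.png

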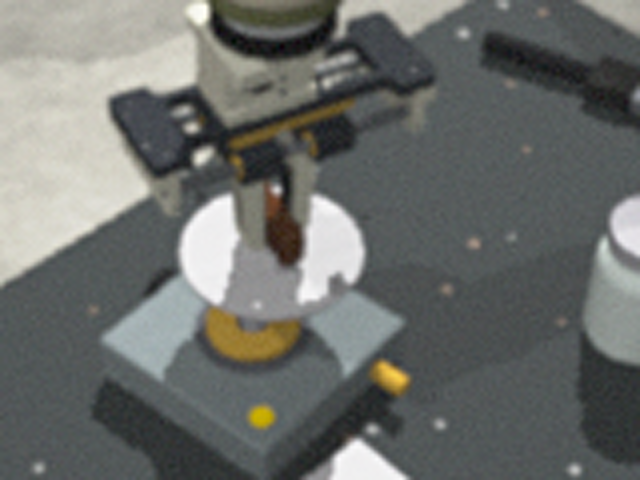

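Emit:
play_rows([
  {"slide": [0, 0, -0.25], "roll": 0, "fingers": -1},
  {"slide": [0, 0, -0.25], "roll": 0, "fingers": -1},
  {"slide": [0, 0, -0.07], "roll": 0, "fingers": -1},
  {"slide": [0, 0, 0], "roll": 0, "fingers": -1},
])

```text
t: 26.68
tool_pos: [0.5462, 0.0456, 0.121]
orientation: [0.217, 1.561, -0.217]
force: [-0.5, 0.5, -3.1]
opening: 0.0176
```

Emit:
play_rows([
  {"slide": [0, 0, -0.06], "roll": 0, "fingers": -1},
  {"slide": [0, 0, -0.04], "roll": 0, "fingers": -1},
  {"slide": [0, 0, 0], "roll": 0, "fingers": -1},
])

```text
t: 27.05
tool_pos: [0.5465, 0.0455, 0.1185]
orientation: [0.218, 1.56, -0.217]
force: [0.5, 0.3, -1.6]
opening: 0.0177
```

Emit:
play_rows([
  {"slide": [0, 0, -0.03], "roll": 0, "fingers": -1},
  {"slide": [0, 0, 0], "roll": 0, "fingers": -1},
  {"slide": [0, 0, 0], "roll": 0, "fingers": -1},
])

```text
t: 27.42
tool_pos: [0.5468, 0.0455, 0.1182]
orientation: [0.217, 1.559, -0.217]
force: [-2.6, 0.6, 4.6]
opening: 0.0179
```

Emit:
play_rows([
  {"slide": [0, 0, 0], "roll": 0, "fingers": -1},
  {"slide": [0, 0, 0], "roll": 0, "fingers": -1},
  {"slide": [0, 0, 0], "roll": 0, "fingers": -1},
  {"slide": [0, 0, 0], "roll": 0, "fingers": -1},
  {"slide": [0, 0, 0], "roll": 0, "fingers": -1},
  {"slide": [0, -0.08, 0], "roll": 0, "fingers": -1},
  {"slide": [0, -0.08, 0], "roll": 0, "fingers": -1},
  {"slide": [0, 0, 0], "roll": 0, "fingers": -1},
])

```text
t: 28.42
tool_pos: [0.5472, 0.0412, 0.1183]
orientation: [0.218, 1.558, -0.216]
force: [0.3, 4.1, 5.5]
opening: 0.0177
```

Emit:
play_rows([
  {"slide": [0, -0.08, 0], "roll": 0, "fingers": -1},
  {"slide": [0, -0.08, 0], "roll": 0, "fingers": -1},
  {"slide": [0, 0, 0], "roll": 0, "fingers": -1},
])

```text
t: 28.8
tool_pos: [0.5471, 0.0359, 0.1179]
orientation: [0.218, 1.558, -0.217]
force: [2.0, 2.6, 4.0]
opening: 0.0175
```

Emit:
play_rows([
  {"slide": [0, -0.08, 0], "roll": 0, "fingers": -1},
  {"slide": [0, -0.06, 0], "roll": 0, "fingers": -1},
  {"slide": [0, 0, -0.03], "roll": 0, "fingers": -1},
  {"slide": [0, 0, 0], "roll": 0, "fingers": -1},
])

```text
t: 29.3
tool_pos: [0.5459, 0.0315, 0.1159]
orientation: [0.217, 1.561, -0.218]
force: [0.9, -0.1, -1.6]
opening: 0.018
```

Emit:
play_rows([
  {"slide": [0, -0.05, -0.05], "roll": 0, "fingers": -1},
  {"slide": [0, 0, -0.07], "roll": 0, "fingers": -1},
  {"slide": [0, 0, 0], "roll": 0, "fingers": -1},
])

```text
t: 29.68
tool_pos: [0.5463, 0.0303, 0.1128]
orientation: [0.217, 1.56, -0.218]
force: [-0.4, -0.0, -2.5]
opening: 0.0177
```

Emit:
play_rows([
  {"slide": [0, 0, -0.08], "roll": 0, "fingers": -1},
  {"slide": [0, 0, -0.05], "roll": 0, "fingers": -1},
  {"slide": [0, 0, 0], "roll": 0, "fingers": -1},
  {"slide": [0, 0, 0], "roll": 0, "fingers": -1},
])

```text
t: 30.18
tool_pos: [0.5465, 0.0303, 0.1092]
orientation: [0.217, 1.56, -0.217]
force: [0.3, -0.0, -3.1]
opening: 0.0177
```

```bash
python3 - <<'E'
from disc import *
s=robot.read_state(); print(s['t'],s['tool_pos'],s['force'],s['opening'],s['wrist_torque'])
im=snap('wrist','w15.png'); b=robot.read_camera('scene')[130:250,270:430,::-1]
cv2.imwrite('pics/s15.png',cv2.resize(b,None,fx=4,fy=4,interpolation=cv2.INTER_CUBIC))
v=disc(im,s,s['tool_pos'][2]-.0124); print(v,v[:2]-s['tool_pos'][:2])
E
```

```text
30.175 [0.54649863 0.03026339 0.10917476] [ 0.32398119 -0.01256464 -3.11312066] 0.017697803071682502 [-0.00360732  0.00189267 -0.01146016]
[0.54537327 0.03100709 0.05937637] [-0.00112536  0.0007437 ]
```

View pics/s15.png

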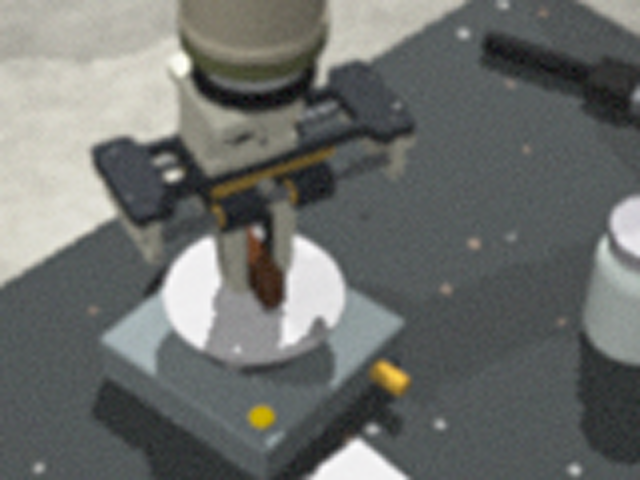

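Emit:
play_rows([
  {"slide": [0, 0, -0.06], "roll": 0, "fingers": -1},
  {"slide": [0, 0, 0], "roll": 0, "fingers": -1},
  {"slide": [0, 0, 0], "roll": 0, "fingers": -1},
  {"slide": [0, 0, 0], "roll": 0, "fingers": -1},
  {"slide": [0, 0, -0.05], "roll": 0, "fingers": -1},
  {"slide": [0, 0, -0.05], "roll": 0, "fingers": -1},
  {"slide": [0, 0, -0.05], "roll": 0, "fingers": -1},
  {"slide": [0, 0, -0.05], "roll": 0, "fingers": -1},
  {"slide": [0, 0, 0], "roll": 0, "fingers": -1},
], squeeze=55)

```text
t: 31.4
tool_pos: [0.5469, 0.0302, 0.1023]
orientation: [0.217, 1.559, -0.217]
force: [-3.7, -0.6, 10.1]
opening: 0.0174
```

Emit:
play_rows([
  {"slide": [0, 0, -0.04], "roll": 0, "fingers": -1},
  {"slide": [0, 0, -0.04], "roll": 0, "fingers": -1},
  {"slide": [0, 0, 0], "roll": 0, "fingers": -1},
  {"slide": [0, 0, 0], "roll": 0, "fingers": -1},
])

```text
t: 31.9
tool_pos: [0.5472, 0.0302, 0.1022]
orientation: [0.217, 1.558, -0.217]
force: [-11.5, -0.5, 27.5]
opening: 0.0177
```

```bash
python3 - <<'E'
from disc import *
s=robot.read_state(); print(s['t'],s['tool_pos'],s['force'],s['opening'],s['wrist_torque'])
print(Ro.from_rotvec(s['orientation']).as_matrix()[:,0])
im=snap('wrist','w16.png'); b=robot.read_camera('scene'); snap('top','t16.png')
cv2.imwrite('pics/s16.png',b[:,:,::-1]); cv2.imwrite('pics/s16z.png',cv2.resize(b[130:250,270:430,::-1],None,fx=4,fy=4,interpolation=cv2.INTER_CUBIC))
E
```

```text
31.9 [0.54720279 0.03018207 0.10220438] [-11.52124681  -0.45520299  27.50743152] 0.017694776485531114 [-0.06070338  2.54962168  0.02444463]
[ 1.76374657e-03 -2.89002257e-04 -9.99998403e-01]
```

View pics/s16z.png

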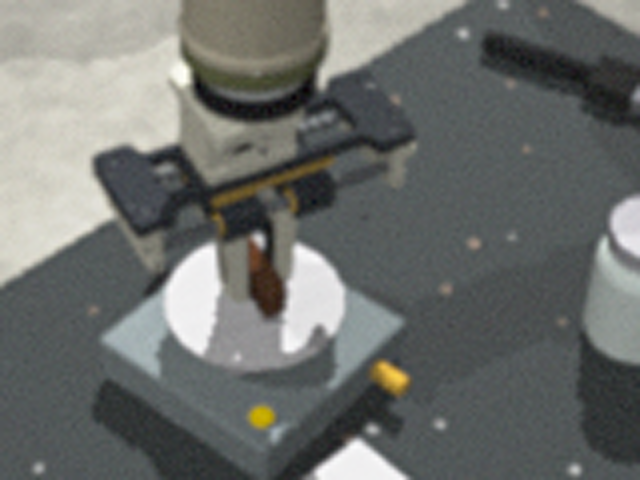

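View pics/s16.png

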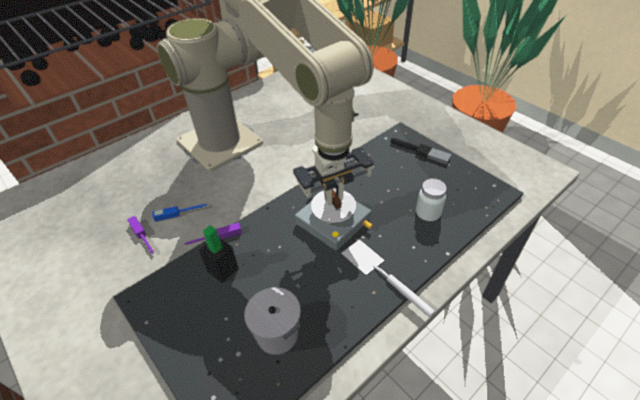

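Emit:
play_rows([
  {"slide": [-0.03, 0, 0.01], "roll": 0, "fingers": -1},
  {"slide": [0, 0, 0], "roll": 0, "fingers": -1},
  {"slide": [0, 0, 0], "roll": 0, "fingers": -1},
  {"slide": [0, 0, 0], "roll": 0, "fingers": -1},
])

```text
t: 32.55
tool_pos: [0.547, 0.0302, 0.1023]
orientation: [0.217, 1.557, -0.217]
force: [-7.4, 1.2, 22.0]
opening: 0.0176
```

Emit:
play_rows([
  {"slide": [0, 0, 0], "roll": 0, "fingers": -1},
  {"slide": [0, 0, 0], "roll": 0, "fingers": -1},
  {"slide": [0, 0, 0], "roll": 0, "fingers": -1},
  {"slide": [0, 0, 0], "roll": 0, "fingers": -1},
])

```text
t: 33.05
tool_pos: [0.547, 0.0302, 0.1023]
orientation: [0.218, 1.557, -0.217]
force: [-6.9, -0.1, 22.3]
opening: 0.0176
```

```bash
python3 - <<'E'
from h import *
s=robot.read_state(); print(s['t'],s['tool_pos'],s['force'],s['opening'])
print(robot.close_job())
E
```

```text
33.05 [0.54701349 0.03022064 0.10226666] [-6.92603572 -0.11385703 22.26686019] 0.017645799045441227
the job is handed in; nothing more can be done
None
```

The job is done and handed in at 33 s, with the gripper still holding the handle and pressing the cover down.

- **Probe:** The tip rested about 1 s on the white dot and about 1 s on the yellow dot, at roughly 5 N each. The pictures show it on the dots, about 1 mm off centre. I put the probe back in the stand at the same height I took it from (TCP z 0.1282 m), and the picture shows it upright.
- **Cover:** Its underside rested on the pin about 16 mm off centre for nearly 1 s. I then slid it across until the upward force vanished and it dropped onto the pin, and lowered it to the ring.
- **Ring:** The push rose sharply with no further travel, about 6 mm below where the ring should start to move, so the ring is at its stop. This rests on height and force, as I had no direct reading of the ring. The final push is a steady 22 N down.
- **Side load:** About 7 N of sideways push against the pin remained. I reduced it from 11.5 N but did not remove it.
- **Other objects:** The last scene picture shows the spatula, brush, jar and bucket where they were. The blue and purple look-alikes fell over by themselves before the arm moved, and are still on the work surface.

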